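Press the welding tilt plate level and shoot its bolt

TASK

The sprung tilt plate on the welding stand is tipped up with its bolt drawn back. Feel for its stops: press the plate down until it lies level on them and, keeping it down, slide the bolt fully home into the keeper so that the plate stays level when you let go. Be gentle, never bearing on anything with more than 40 N, and leave the other things on the bench where they are.

Things in the scene. Friction and masses are not known exactly. Their poses are not given: they have to be found in the camera images.
- foot: flat steel foot of the tilt stand, fixed; 240 (x) by 260 (y), 10 mm thick; origin: centre of its underside, on the bench; x runs from the plate's free edge to the hinge, y to the keeper, z up. A grey head, square with the foot, is clamped on its column and carries plate, bolt and keeper; its height varies by up to 20 mm and is not measured: feel for it. All mm figures below are in this frame
- tilt_plate (a joint): tilt of the sprung steel plate, rad: 0 = level, on hard stops; about 0.34 = tipped up, where the spring holds it at the start, free edge highest, 60 mm above level. 180 mm from hinge (x = +90) to free edge (x = -90), y = -100 to +100, 8 mm thick. Level, its top face is 105 to 125 mm above the bench. Let go, it springs up unless bolted
- below_press (a point): point on the bench straight below a good place to press the plate, beside the bolt's tab: x = -60, y = -20, z = 0. Pressing straight down there takes 2 to 6 N at first and 8 to 13 N just before the stops, where it rises steeply; 15 to 20 N keeps the plate down. The plate's top is bare from y = -100 to the tab, so closed fingers can press there and slide along y against the tab
- bolt (a joint): slide of the flat steel bolt on the plate, m: 0 = drawn back, 0.032 = home against a hard stop (starts at 0 to 0.006); grows towards the keeper, +y. 2 to 5 N slides it; it stays where left. Its bar, 14 wide, 10 high, lies along y at x = -60 in a low guide (y = 55 to 91). The tab at its end is upright, 44 along x, 10 thick, 1 to 37 mm above the plate; drawn back it covers y = 14 to 24
- below_keeper (a point): point on the bench below the face of the dark keeper block: x = -60, y = 106, z = 0. The block, fixed on the head, spans y = 106 to 134, x = -88 to -32 and rises 80 mm above the level plate's top. Its hole, 22 wide, 13 high, is centred 6 mm above the level plate's top at x = -60. The bar enters only with the plate down on its stops (1.5 mm of play above the bar), else it butts on the block
- screwdriver: loose screwdriver with orange handle lying beside the stand, to be left alone; origin under its middle
- spray_can: loose upright can, 56 mm across, 150 mm high, to be left alone; origin under its centre
- angle_offcut: loose dark steel angle offcut 110 mm long, 35 mm high, to be left alone; origin under its centre
- flange: loose steel ring 64 mm across, 12 mm high, in front of the stand, to be left alone; origin under its centre
- flat_bar: loose steel flat bar 120 by 30 by 8 mm behind the stand, to be left alone; origin under its centre

How it is judged:
By the outcome, as a careful person would: the job done as asked, in the order asked, and still so for the second after the job is handed in, with the robot touching nothing.
It also fails if it takes over 61 s, if anything falls off the work surface, if the arm or the gripper's body presses on something with over 40 N, if the wrist force passes 120 N, or if a joint passes its speed limit or range.

ROBOT

A 6-joint arm with a two-finger parallel gripper is mounted at the origin on the work surface. World frame = base frame: x ahead of the robot, y to its left, z up, the work surface at z = 0. Lengths are in mm, angles in rad, forces in N, time in s.
With the tool pointing down it reaches from about 350 to 875 mm from the base axis. Payload 4.2 kg.
Tool frame: the origin (TCP) lies between the finger pads; the fingertips stand 14 mm ahead of it and the grasp point (between the pads) lies 5 mm behind it; z points along the fingers, y is the line along which they close (so a half turn about z gives the same grasp; the last joint's range is limited). The gripper opens to 85 mm and grips with 20 to 120 N. Pads are 22 mm wide; open, the fingers measure 114 mm over their backs; the gripper's body (76 mm by 85 mm) begins 54 mm behind the grasp point. The pads swing forward as they close: fully open they stand 13 mm farther back than shut.
Start: joints at [0.259, 0.385, 0.008, 0, -1.194, -0.259], TCP at [624.979, 0.025, 245.312] pointing down, gripper open.
Joint ranges: [-3.14, 3.14], [-1.21, 2.06], [-1.07, 1.41], [-3.16, 2.05], [-2.99, -0.16], [-3.1, 3.1]. Speed limits (rad/s): [2.79, 2.79, 3.14, 3.14, 3.14, 3.14].

INTERFACE

Orientations are given as a unit quaternion [x, y, z, w].
In Python, from bench import * gives the robot as it stands.
- The arm moves only by the tool carry_out, never from a script. Its argument "motion" is a list of rows, each a list of 7 numbers: the turn, a rotation vector about the tool's x, y, z in rad, then the shift along the tool's x, y, z in mm, then the opening, from -1 (shut) to 1 (fully open), so that 0 is half open. A call has 1 to 5 rows; each row is the pose to reach, as a shift and turn from the pose commanded when the call began, along the tool's axes at that moment; what a row does not reach only later rows make up. A row lasts 1/8 s, in which the tool goes at most 62.5 mm and 10.7 degrees, less where a joint would pass 70% of its speed; a pose out of reach is approached as far as the arm can. A call with a gripper value outside its range is refused whole. The fingers move at their own pace and stop on an object; the grip force is fixed at half the most. Time passes only in rows, so rows that repeat a pose let the fingers close. It gives the time, the measured TCP pose, the force, the opening and the grip force at its end, in the units of the state.
- read_state(): the state, without advancing time (a new reading comes with each control period).
- get_image(name): name is "scene" or "side" or "wrist"; returns a dict with "color" (420x560x3 uint8, blue, green, red), "mtx" (3x3 intrinsics, pixels), "position" and "orientation" of the camera in the world. Camera axes: x right, y down, z forward; pixel columns grow to the right and rows downward; lengths in mm; the calibration is good to about 2 mm. The wrist camera is an equidistant fisheye: a pixel r from the principal point sees the ray r / f radians off the axis. A picture is of the moment at which its call begins. There is no depth.
- job_done(): hands the job in; it is judged then, once.
The state is a dict: "clock": time; "joints": joint angles; "joint_vel": joint speeds; "joint_efforts": joint torques, N m; "position": TCP position; "ee_rot": TCP orientation; "contact_force": force on the tool from outside, world axes, zero at the start; "wrist_torque": the same for the moment, N m; "gripper_width": finger opening in mm; "grasp_force": force on a finger pad.
Only numpy, scipy, OpenCV 4.12 (cv2) and the standard library are available. Lean on these libraries where they do the work, as an engineer would, in place of code of your own. Each camera call takes 0.05 s, during which the arm holds its last target. There are 200 camera calls.

## Working session

There is one attempt and no reset: what is moved stays moved. The work goes in short steps, Python scripts to look and compute and a tool call to move; the robot and the scene stay as the last step left them, time stands still between calls to the robot, and variables do not carry over. Pictures are saved under pics/ and viewed, at most 10 in all, crops included, and the job is handed in when it is done.

Besides the shell and the picture viewer there is one more tool, called by a JSON object that holds its "op" and its "data". carry_out: Moves the arm, as the interface text tells. Its arguments: {"type":"object","properties":{"motion":{"type":"array"}},"required":["motion"]}

```bash
mkdir -p pics; ls; python3 - <<'E'
from bench import *
import cv2
s=read_state();print({k:s[k] for k in('clock','position','ee_rot','contact_force','gripper_width')})
for n in("scene","side"):
    g=get_image(n);cv2.imwrite(f"pics/{n}0.png",g["color"]);print(n,g["mtx"],g["position"],g["orientation"])
E
```

```text
pics
{'clock': 0.0, 'position': array([6.24441168e+02, 3.02656244e-02, 2.44224914e+02]), 'ee_rot': array([-0.70705461,  0.7071581 ,  0.00074159, -0.00080786]), 'contact_force': array([ 0.03823302, -0.51065226, -0.14339713]), 'gripper_width': 85.4256004843731}
scene [[526.965081     0.         271.34769861]
 [  0.         526.965081   207.59020544]
 [  0.           0.           1.        ]] [1042.39096783  -85.45420913 1060.95046862] [ 0.75050065  0.62150655 -0.13860009 -0.17682873]
side [[439.24695016   0.         287.12099334]
 [  0.         439.24695016 211.25000465]
 [  0.           0.           1.        ]] [-123.78727715 -160.48182158  727.08525113] [ 0.71911127 -0.55220389  0.26624175 -0.32720817]
```

View pics/scene0.png

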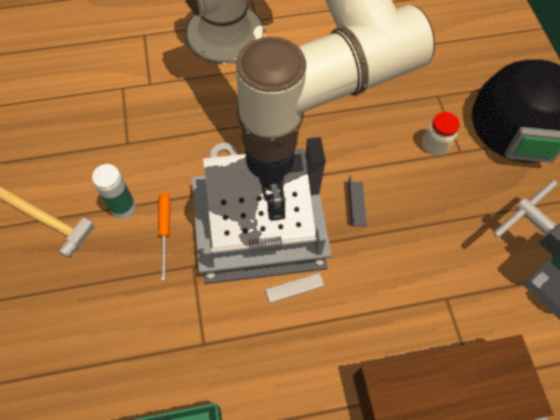

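View pics/side0.png

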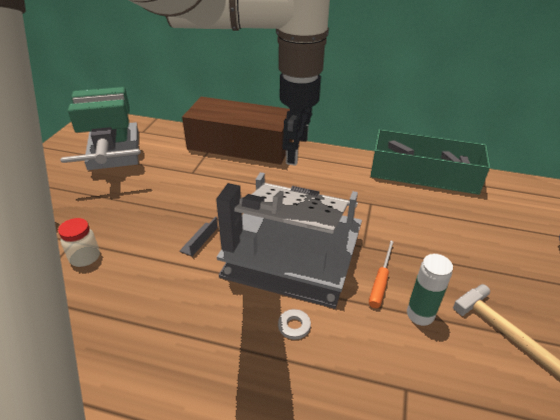

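The scene view shows the stand with its keeper near (315,165), the foot's far edge from (205,278) to (326,268) and the hinge away from the robot. The side view shows the keeper at (230,215), the foot's near edge from (225,280) to (340,298), the flange at (295,323) and the tab near (278,200). I'll enlarge both to get corners.

```bash
python3 - <<'E'
import cv2
a=cv2.imread("pics/scene0.png")[125:290,180:345];cv2.imwrite("pics/c1.png",cv2.resize(a,(594,594),interpolation=cv2.INTER_CUBIC))
a=cv2.imread("pics/side0.png")[165:315,175:375];cv2.imwrite("pics/c2.png",cv2.resize(a,(800,600),interpolation=cv2.INTER_CUBIC))
E
```

```text
(no output)
```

View pics/c1.png

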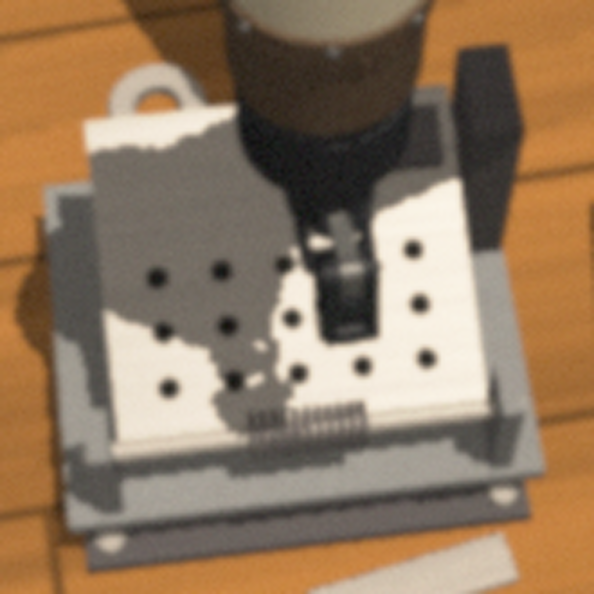

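View pics/c2.png

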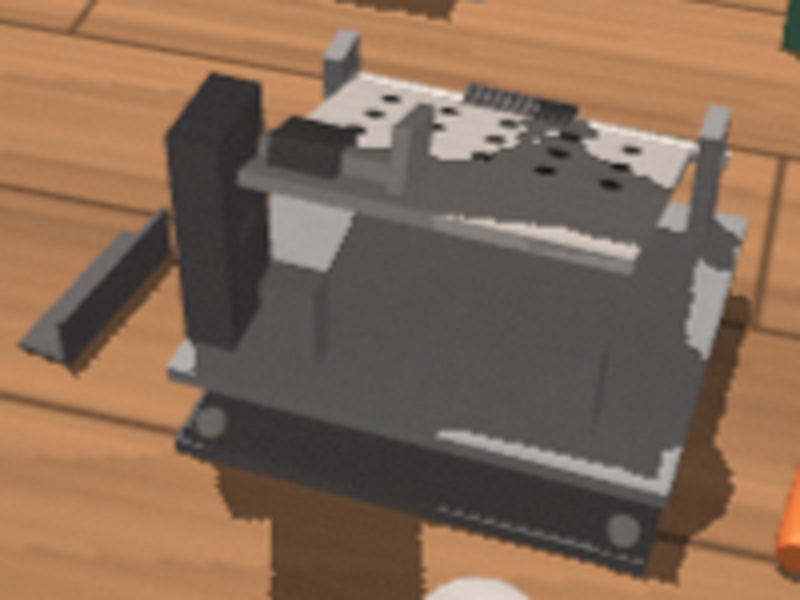

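The crops show the foot's far corners (scene crop (90,572), (530,517)) and near corners (side crop (180,450), (645,578)). The keeper's top corners and the tab are also visible: the tab runs from about (395,190) to (430,110) in the side crop.

```bash
cat > h.py <<'E'
from bench import *
import numpy as np, cv2
from scipy.spatial.transform import Rotation as R
def cam(n):
    g=get_image(n);return g["mtx"],np.array(g["position"]),R.from_quat(g["orientation"]).as_matrix(),g["color"]
def ray(c,p):
    d=c[2]@np.linalg.solve(c[0],[p[0],p[1],1]);return c[1],d/np.linalg.norm(d)
def plane(c,p,z):
    o,d=ray(c,p);return o+d*(z-o[2])/d[2]
def tri(c1,p1,c2,p2):
    o1,d1=ray(c1,p1);o2,d2=ray(c2,p2)
    t=np.linalg.lstsq(np.c_[d1,-d2],o2-o1,rcond=None)[0];a=o1+d1*t[0];b=o2+d2*t[1];return (a+b)/2,np.linalg.norm(a-b)
def sc(x,y):return ((x-1.3)/3.6+180,(y-1.3)/3.6+125)
def sd(x,y):return ((x-1.5)/4+175,(y-1.5)/4+165)
E
python3 - <<'E'
from h import *
np.set_printoptions(precision=1,suppress=True)
S=cam("scene");D=cam("side")
fl=plane(S,sc(90,572),0);fr=plane(S,sc(530,518),0)
nl=plane(D,sd(180,450),0);nr=plane(D,sd(645,577),0)
print("far R,L",fl,fr,np.linalg.norm(fl-fr));print("near L,R",nl,nr,np.linalg.norm(nl-nr))
print("depth",np.linalg.norm(fr-nl),np.linalg.norm(fl-nr))
ang=lambda v:np.degrees(np.arctan2(v[1],v[0]))
print("yaw",ang(fr-fl)-90,ang(nl-nr)-90,ang(fr-nl),ang(fl-nr))
c=(fl+fr+nl+nr)/4;print("centre",c)
yaw=np.radians(np.mean([ang(fr-fl)-90,ang(nl-nr)-90,ang(fr-nl),ang(fl-nr)]))
M=R.from_euler('z',yaw).as_matrix();print("yaw",yaw)
for n,a,b in(("keep far hi-y",(522,125),(210,75)),("keep near hi-y",(507,46),(168,133)),("plate -y free",(85,122),(634,265))):
    p,e=tri(S,sc(*a),D,sd(*b));print(n,p,e,"foot",M.T@(p-c))
for n,x,y in(("press",-60,-20),("keeper",-60,106)):print(n,M@[x,y,0]+c)
E
```

```text
far R,L [ 685.2 -145.9    0. ] [700.4 113.1   0. ] 259.4868916794169
near L,R [461.2 124.8   0. ] [ 444.2 -133.7    0. ] 258.9707101099541
depth 239.48842427631814 241.31802530419245
yaw -3.3545162726554025 -3.760338196378086 -2.787671263340843 -2.9160723623940807
centre [572.8 -10.4   0. ]
yaw -0.055931685560895235
keep far hi-y [546.3 125.2 192. ] 0.7719806307575128 foot [-34.  133.9 192. ]
keep near hi-y [496.1 128.5 192.1] 0.240294339063492 foot [-84.3 134.4 192.1]
plate -y free [ 488.4 -104.8  169.8] 0.5112470382909813 foot [-79.  -98.9 169.8]
press [511.7 -27.    0. ]
keeper [518.8  98.8   0. ]
```

The geometry holds up: the foot measures 259 × 240, the keeper corners fall at the right foot coordinates, and keeper top 192 puts the level plate top at about 112. Yaw is −0.056. Moving above the press point, fingers closing.

{"op": "carry_out", "data": {"motion": [[0,0,0.014,7,28,0,-1],[0,0,0.028,14,57,0,-1],[0,0,0.042,20,85,0,-1],[0,0,0.056,27,113,0,-1],[0,0,0.056,27,113,0,-1]]}}

```text
clock: 0.82
position: [510.4, -27.4, 245.7]
ee_rot: [-0.687, 0.727, 0.0, 0.0]
contact_force: [0.1, 0.1, 0.4]
gripper_width: -0.2
grasp_force: 0.0
```

{"op": "carry_out", "data": {"motion": [[0,0,0,0,0,15,-1],[0,0,0,0,0,30,-1],[0,0,0,0,0,45,-1],[0,0,0,0,0,52,-1],[0,0,0,0,0,52,-1]]}}

```text
clock: 1.45
position: [511.8, -27.1, 192.4]
ee_rot: [-0.687, 0.727, 0.0, -0.001]
contact_force: [0.9, 0.2, 0.4]
gripper_width: 0.3
grasp_force: 0.0
```

```bash
python3 - <<'E'
import cv2
from h import *
D=cam("side")
cv2.imwrite("pics/c3.png",cv2.resize(D[3][145:295,175:375],(800,600),interpolation=cv2.INTER_CUBIC))
E
```

```text
(no output)
```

View pics/c3.png

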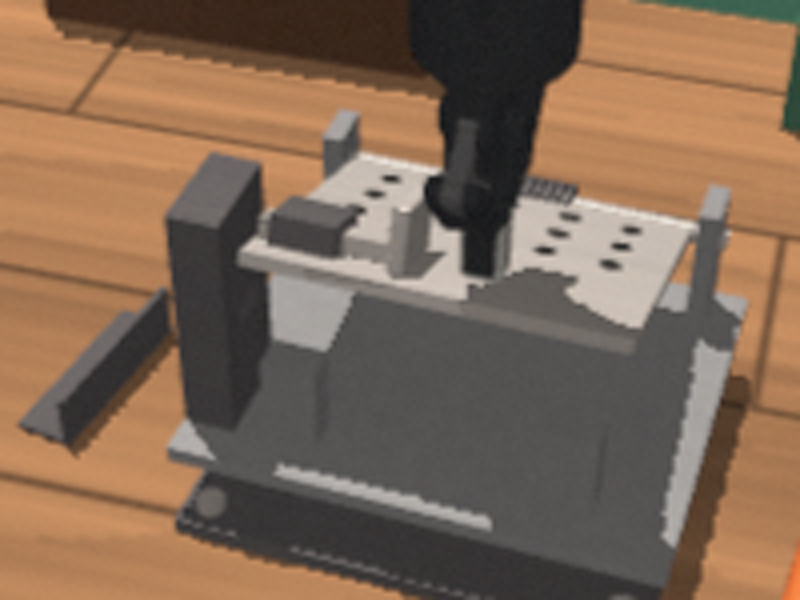

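The fingertip at crop (480,270) hangs just over the plate, right of the tab at (405,235) with a clear gap. Pressing down.

{"op": "carry_out", "data": {"motion": [[0,0,0,0,0,6,-1],[0,0,0,0,0,12,-1],[0,0,0,0,0,18,-1],[0,0,0,0,0,24,-1],[0,0,0,0,0,30,-1]]}}

```text
clock: 2.12
position: [511.9, -27.1, 163.5]
ee_rot: [-0.687, 0.727, -0.0, -0.0]
contact_force: [-3.6, -0.0, 7.2]
gripper_width: -0.1
grasp_force: 2.8
```

{"op": "carry_out", "data": {"motion": [[0,0,0,0,0,6,-1],[0,0,0,0,0,12,-1],[0,0,0,0,0,18,-1],[0,0,0,0,0,22,-1],[0,0,0,0,0,22,-1]]}}

```text
clock: 2.75
position: [510.8, -27.2, 141.4]
ee_rot: [-0.687, 0.727, 0.001, -0.001]
contact_force: [-4.8, 1.8, 8.5]
gripper_width: 0.2
grasp_force: 4.1
```

{"op": "carry_out", "data": {"motion": [[0,0,0,0,0,3,-1],[0,0,0,0,0,6,-1],[0,0,0,0,0,8,-1],[0,0,0,0,0,9,-1],[0,0,0,0,0,9,-1]]}}

```text
clock: 3.38
position: [510.3, -27.2, 132.5]
ee_rot: [-0.687, 0.727, 0.001, -0.002]
contact_force: [-5.3, 1.2, 9.5]
gripper_width: -0.0
grasp_force: 4.7
```

{"op": "carry_out", "data": {"motion": [[0,0,0,0,0,1,-1],[0,0,0,0,0,2,-1],[0,0,0,0,0,2,-1]]}}

```text
clock: 3.75
position: [510.2, -27.2, 130.5]
ee_rot: [-0.687, 0.727, 0.001, -0.002]
contact_force: [-6.9, 2.2, 10.4]
gripper_width: -0.2
grasp_force: 4.8
```

{"op": "carry_out", "data": {"motion": [[0,0,0,0,0,1,-1],[0,0,0,0,0,1,-1]]}}

```text
clock: 4.0
position: [510.1, -27.2, 129.6]
ee_rot: [-0.687, 0.727, 0.001, -0.002]
contact_force: [-5.9, 1.2, 10.7]
gripper_width: 0.2
grasp_force: 4.9
```

{"op": "carry_out", "data": {"motion": [[0,0,0,0,0,1,-1],[0,0,0,0,0,1,-1]]}}

```text
clock: 4.25
position: [510.2, -27.2, 128.6]
ee_rot: [-0.687, 0.727, 0.001, -0.002]
contact_force: [-6.0, 0.9, 10.5]
gripper_width: -0.1
grasp_force: 5.0
```

{"op": "carry_out", "data": {"motion": [[0,0,0,0,0,1,-1],[0,0,0,0,0,1,-1]]}}

```text
clock: 4.5
position: [510.2, -27.2, 128.1]
ee_rot: [-0.687, 0.727, 0.001, -0.002]
contact_force: [-7.0, 2.3, 12.7]
gripper_width: -0.3
grasp_force: 6.3
```

{"op": "carry_out", "data": {"motion": [[0,0,0,0,0,0.5,-1],[0,0,0,0,0,0.5,-1]]}}

```text
clock: 4.75
position: [510.2, -27.2, 128.0]
ee_rot: [-0.687, 0.727, 0.001, -0.002]
contact_force: [-7.6, 1.8, 14.4]
gripper_width: -0.0
grasp_force: 7.5
```

{"op": "carry_out", "data": {"motion": [[0,0,0,0,0,0.5,-1],[0,0,0,0,0,0.5,-1]]}}

```text
clock: 5.0
position: [510.2, -27.2, 127.9]
ee_rot: [-0.687, 0.726, 0.001, -0.002]
contact_force: [-8.3, 2.1, 17.0]
gripper_width: 0.1
grasp_force: 8.8
```

On the stops at TCP z about 127.9 (plate top about 114), holding 17 N. Sliding toward the tab.

{"op": "carry_out", "data": {"motion": [[0,0,0,-4,0,0.3,-1],[0,0,0,-8,0,0.3,-1],[0,0,0,-12,0,0.3,-1],[0,0,0,-15,0,0.3,-1],[0,0,0,-18,0,0.3,-1]]}}

```text
clock: 5.62
position: [514.0, -10.9, 128.0]
ee_rot: [-0.688, 0.726, -0.002, -0.0]
contact_force: [-1.4, -8.8, 11.9]
gripper_width: 0.3
grasp_force: 6.0
```

{"op": "carry_out", "data": {"motion": [[0,0,0,0,0,0.6,-1],[0,0,0,0,0,1.2,-1],[0,0,0,0,0,1.2,-1]]}}

```text
clock: 6.0
position: [514.1, -10.7, 127.9]
ee_rot: [-0.688, 0.726, -0.002, -0.0]
contact_force: [-4.8, -6.1, 17.5]
gripper_width: 0.2
grasp_force: 9.3
```

{"op": "carry_out", "data": {"motion": [[0,0,0,-2,0,0,-1],[0,0,0,-4,0,0,-1],[0,0,0,-5,0,0,-1]]}}

```text
clock: 6.38
position: [514.7, -6.6, 127.9]
ee_rot: [-0.688, 0.726, -0.003, -0.0]
contact_force: [-1.1, -10.4, 16.8]
gripper_width: -0.0
grasp_force: 8.6
```

{"op": "carry_out", "data": {"motion": [[0,0,0,-2,0,0,-1],[0,0,0,-4,0,0,-1],[0,0,0,-6,0,0,-1],[0,0,0,-8,0,0,-1]]}}

```text
clock: 6.88
position: [515.5, 1.3, 128.0]
ee_rot: [-0.688, 0.726, -0.003, -0.0]
contact_force: [-1.4, -13.1, 16.0]
gripper_width: -0.4
grasp_force: 9.2
```

{"op": "carry_out", "data": {"motion": [[0,0,0,-2,0,0.1,-1],[0,0,0,-4,0,0.1,-1],[0,0,0,-6,0,0.2,-1],[0,0,0,-8,0,0.2,-1]]}}

```text
clock: 7.38
position: [515.9, 9.0, 128.0]
ee_rot: [-0.688, 0.726, -0.003, -0.0]
contact_force: [-0.6, -12.6, 18.4]
gripper_width: 0.0
grasp_force: 9.7
```

{"op": "carry_out", "data": {"motion": [[0,0,0,-2,0,0,-1],[0,0,0,-4,0,0,-1],[0,0,0,-6,0,0,-1]]}}

```text
clock: 7.75
position: [516.3, 15.0, 127.9]
ee_rot: [-0.688, 0.726, -0.003, -0.0]
contact_force: [0.3, -13.5, 17.4]
gripper_width: -0.0
grasp_force: 9.6
```

{"op": "carry_out", "data": {"motion": [[0,0,0,-2,0,0,-1],[0,0,0,-4,0,0,-1],[0,0,0,-6,0,0,-1]]}}

```text
clock: 8.12
position: [516.6, 21.0, 127.9]
ee_rot: [-0.688, 0.726, -0.003, -0.0]
contact_force: [-0.9, -14.1, 17.0]
gripper_width: -0.0
grasp_force: 9.6
```

{"op": "carry_out", "data": {"motion": [[0,0,0,-2,0,0,-1],[0,0,0,-4,0,0,-1]]}}

```text
clock: 8.38
position: [516.9, 25.0, 127.9]
ee_rot: [-0.688, 0.726, -0.003, -0.0]
contact_force: [-0.6, -12.8, 17.4]
gripper_width: -0.2
grasp_force: 9.7
```

{"op": "carry_out", "data": {"motion": [[0,0,0,-1,0,0,-1],[0,0,0,-2,0,0,-1]]}}

```text
clock: 8.62
position: [517.0, 26.9, 127.9]
ee_rot: [-0.688, 0.726, -0.003, -0.0]
contact_force: [0.1, -12.2, 17.1]
gripper_width: 0.2
grasp_force: 9.4
```

{"op": "carry_out", "data": {"motion": [[0,0,0,-1,0,0,-1],[0,0,0,-1,0,0,-1]]}}

```text
clock: 8.88
position: [517.0, 28.0, 127.9]
ee_rot: [-0.688, 0.726, -0.003, -0.0]
contact_force: [-0.7, -13.1, 16.8]
gripper_width: -0.2
grasp_force: 9.3
```

{"op": "carry_out", "data": {"motion": [[0,0,0,-1,0,0,-1],[0,0,0,-1,0,0,-1]]}}

```text
clock: 9.12
position: [517.1, 28.6, 127.9]
ee_rot: [-0.688, 0.726, -0.003, -0.001]
contact_force: [0.1, -16.1, 16.9]
gripper_width: -0.2
grasp_force: 10.7
```

{"op": "carry_out", "data": {"motion": [[0,0,0,-1,0,0,-1],[0,0,0,-1,0,0,-1]]}}

```text
clock: 9.38
position: [517.0, 28.7, 128.0]
ee_rot: [-0.688, 0.726, -0.004, -0.001]
contact_force: [0.7, -19.4, 16.7]
gripper_width: -0.0
grasp_force: 12.8
```

{"op": "carry_out", "data": {"motion": [[0,0,0,-1,0,0,-1],[0,0,0,-1,0,0,-1]]}}

```text
clock: 9.62
position: [517.0, 28.8, 127.9]
ee_rot: [-0.688, 0.726, -0.004, -0.002]
contact_force: [2.1, -22.5, 16.5]
gripper_width: 0.5
grasp_force: 14.8
```

A hard stop at finger centre y ≈ 35.9 in the foot frame, against 35 expected for home. Easing off sideways, then checking.

{"op": "carry_out", "data": {"motion": [[0,0,0,3,0,0,-1],[0,0,0,5,0,0,-1],[0,0,0,8,0,0,-1]]}}

```text
clock: 10.0
position: [517.2, 27.8, 127.9]
ee_rot: [-0.687, 0.726, -0.001, 0.004]
contact_force: [-6.4, 12.3, 19.6]
gripper_width: 0.2
grasp_force: 9.4
```

{"op": "carry_out", "data": {"motion": [[0,0,0,0,0,-2,-1],[0,0,0,0,0,-4,-1],[0,0,0,0,0,-6,-1],[0,0,0,0,0,-8,-1]]}}

```text
clock: 10.5
position: [514.2, 25.6, 131.9]
ee_rot: [-0.687, 0.727, 0.0, -0.001]
contact_force: [-0.3, 0.9, 0.3]
gripper_width: 0.3
grasp_force: 0.0
```

The contact force is zero and the plate didn't follow the fingers up. Raising clear, then looking.

{"op": "carry_out", "data": {"motion": [[0,0,0,5,0,-15,-1],[0,0,0,10,0,-35,-1],[0,0,0,15,0,-60,-1],[0,0,0,20,0,-90,-1],[0,0,0,20,0,-110,-1]]}}

```text
clock: 11.12
position: [514.0, 5.3, 244.8]
ee_rot: [-0.687, 0.727, -0.001, 0.001]
contact_force: [-0.7, -0.3, 0.2]
gripper_width: -0.4
grasp_force: 0.0
```

```bash
python3 - <<'E'
import cv2
from h import *
D=cam("side");S=cam("scene")
a=cv2.resize(D[3][165:305,175:375],(800,560),interpolation=cv2.INTER_CUBIC)
cv2.imwrite("pics/c4.png",a);cv2.imwrite("pics/s4.png",S[3])
# predicted pixels: home tab centre, level
M=R.from_euler('z',-0.0559).as_matrix();c=np.array([572.8,-10.4,0])
for p in((-82,51,151),(-82,19,151),(-90,-100,114),(-90,100,114),(-90,100,174)):
    q=D[2].T@(M@np.array(p,float)+c-D[1]);u=(D[0]@q)[:2]/q[2];print(p,((u-[175,165])*4).round())
E
```

```text
(-82, 51, 151) [331. 228.]
(-82, 19, 151) [392. 243.]
(-90, -100, 114) [619. 363.]
(-90, 100, 114) [237. 272.]
(-90, 100, 174) [230. 182.]
```

View pics/c4.png

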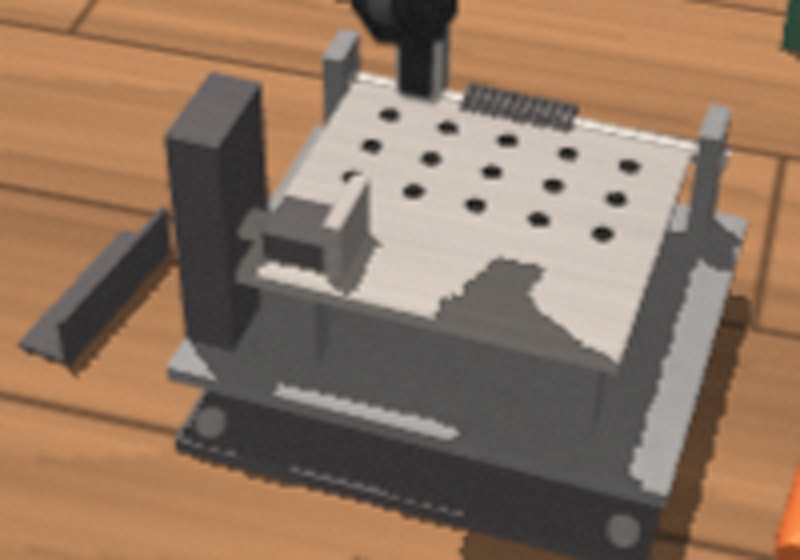

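The plate lies level with its free corner at (617,363), against a predicted (619,363). The tab's top corner is at about (330,232), against (331,228) predicted for home. The bolt is in the keeper, and the arm is clear.

```bash
python3 -c "
from bench import *
print(job_done())"
```

```text
the job is handed in; nothing more can be done
None
```

The plate lies level with the bolt fully home in the keeper, and it stayed down when I let go; the highest force I read was about 28 N, nothing else was touched, and I handed the job in about 11 s into the 61 s limit.

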